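Fit the splined drive gear and hold it down for the clip

ROBOT

A 6-joint arm with a two-finger parallel gripper is mounted at the origin on the work surface. World frame = base frame: x ahead of the robot, y to its left, z up, the work surface at z = 0. Lengths are in mm, angles in rad, forces in N, time in s.
With the tool pointing down it reaches from about 275 to 750 mm from the base axis. Payload 10.2 kg.
Tool frame: the origin (TCP) lies on the centre line of the jaws, within the pads' length; the fingertips stand 17 mm ahead of it and the grasp point (between the pads) lies 2 mm behind it; z points along the fingers, y is the line along which they close (so a half turn about z gives the same grasp; the last joint's range is limited). The gripper opens to 85 mm and grips with 20 to 120 N. Pads are 22 mm wide; open, the fingers measure 114 mm over their backs; the gripper's body (76 mm by 85 mm) begins 54 mm behind the grasp point. The pads swing forward as they close: fully open they stand 13 mm farther back than shut.
Start: joints at [-1.497, 0.313, 1.498, -0, 1.331, -0.223], TCP at [153.529, -502.056, 248.294] pointing down, gripper open.
Joint ranges: [-2.94, 2.94], [-0.97, 2.17], [0.19, 2.56], [-1.23, 4.37], [0.02, 3.11], [-2.88, 2.88]. Speed limits (rad/s): [2.39, 2.39, 3.01, 3.14, 3.14, 3.14].

INTERFACE

Orientations are given as a unit quaternion [w, x, y, z].
In Python, from rig import ctrl gives the robot as it stands. The module is installed in compiled form; this text tells all that it offers.
- The arm moves only by the shell command python3 -m jog 'ROWS' [FORCE]. ROWS is JSON, a list of rows, each an object with "delta_pos": the shift along the world's x, y, z in mm, a list of three; "angular": the turn, a rotation vector about the world's x, y, z in rad, a list of three; "fingers": the opening, from 0 (shut) to 1 (fully open). In form: [{"delta_pos": [tx, ty, tz], "angular": [rx, ry, rz], "fingers": fingers}, ...]. A call has 1 to 10 rows; each row is the pose to reach, as a shift and turn from the pose commanded when the call began; what a row does not reach only later rows make up. A row lasts 1/8 s, in which the tool goes at most 62.5 mm and 10.7 degrees, less where a joint would pass 70% of its speed; a pose out of reach is approached as far as the arm can. A call with a gripper value outside its range is refused whole. The fingers move at their own pace and stop on an object; FORCE is the grip in N (left out, the last holds). Time passes only in rows, so rows that repeat a pose let the fingers close. It gives the time, the measured TCP pose, the force, the opening and the grip force at its end, in the units of the state.
- ctrl.sense(): the state, without advancing time (a new reading comes with each control period).
- ctrl.capture(name): name is "scene" or "top" or "wrist"; returns a dict with "pixels" (400x640x3 uint8, blue, green, red), "fx", "fy", "cx", "cy" (pixels), "R" (3x3) and "t" (3): a world point X has camera coordinates R X + t. Camera axes: x right, y down, z forward; pixel columns grow to the right and rows downward; lengths in mm; the calibration is good to about 2 mm. A picture is of the moment at which its call begins. There is no depth.
- ctrl.finish_job(): hands the job in; it is judged then, once.
The state is a dict: "time_s": time; "joints": joint angles; "dq": joint speeds; "tau": joint torques, N m; "eef_pos": TCP position; "ee_rot": TCP orientation; "force": force on the tool from outside, world axes, zero at the start; "wrist_torque": the same for the moment, N m; "grip_width": opening from 0.0 (shut) to 1.0 (fully open); "grip_force": force on a finger pad.
Only numpy, scipy, OpenCV 4.12 (cv2) and the standard library are available. Lean on these libraries where they do the work, as an engineer would, in place of code of your own. Each camera call takes 0.05 s, during which the arm holds its last target. There are 200 camera calls.

TASK

Take the blue gear with the cross-shaped bore out of the crate, turn it to mesh with the splined spindle of the yellow drive unit and slide it down onto the brass collar. Press it fully home against the collar's spring, to the stop, and keep holding it pressed there: finish with the gripper still on the gear, pressing, so that a clip can be fitted. Leave everything else where it is.

Things in the scene. Friction and masses are not known exactly. Their poses are not given: they have to be found in the camera images.
- gear: Blue gear, 80-150 g, flat on the crate floor, boss up. Origin: centre of its underside, z up. Disc 84 mm across, 12 thick; on it a white-topped square boss 36 x 36 mm, top 44 mm above the underside, flats facing the gear's +-x and +-y. Through disc and boss goes a cross bore: slots along x and y, each 24.4 x 10.4 mm. Quarter turns fit alike. Grip two opposite flats from above, tips just over the disc.
- spline_top (a point): Centre of the steel spindle's top end, 116 mm above the bench; z up, x and y along its crossed keys (any quarter turn fits). Each key is 22 x 8 mm, so 1.2 mm play each side; the top 6 mm taper to 16 x 4 mm. With the gear fully home its underside is 50 mm below this point and 6 mm of spindle stand out of the boss. The spindle turns stiffly (0.2 N m).
- collar (a joint): Brass collar, 50 mm across, round the spindle's foot; the gear's underside sits on it. Value in m: 0 = up (top 42 mm below the spindle top), 0.008 = down at its stop (50 mm below). Its spring pushes up with about 4 N at 0, 11 N at 0.008; the gear's weight alone does not move it, and it springs back when let go.
- drive: The drive unit, fixed to the bench: a yellow housing 130 x 110 x 60 mm with a black base, a black motor 58 mm high on its +x side reaching 113 mm from its centre. Origin: centre of its underside, on the spindle axis; z up.
- crate: Open plywood crate, fixed to the bench, 236 x 236 mm, walls 36 mm high and 6 mm thick, floor 6 mm above the bench. Origin: centre of its underside. The four parts lie in it in any order, one in each quarter.
- plain_gear: Bystander in the crate: orange gear 84 mm across, 12 mm thick, with a round boss 36 mm across and 30 mm high and a round bore; does not fit. Origin: centre of its underside.
- pulley: Bystander in the crate: aluminium flanged pulley, 60 mm across, 24 mm high. Origin: centre of its underside.
- spacer: Bystander in the crate: grey plastic tube standing on end, 48 mm across, 28 mm high. Origin: centre of its underside.
- glue: Bystander at the far side of the bench: white bottle with a red cap, 56 mm across, 115 mm high. Origin: centre of its underside.
- tape: Bystander at the far side of the bench: black tape roll lying flat, 96 mm across, 24 mm high. Origin: centre of its underside.
- tin: Bystander at the far side of the bench: red tin, 72 mm across, 85 mm high. Origin: centre of its underside.
- screwdriver: Bystander between crate and drive unit: screwdriver with a yellow handle, 160 mm long, 26 mm thick, lying along x. Origin: below its middle, on the bench.

How it is judged:
By the outcome, as a careful person would: the job done as asked, in the order asked, and still so for the second after the job is handed in, while the arm keeps its last pose, push and grip.
It also fails if it takes over 42 s, if anything falls off the work surface, if the arm or the gripper's body presses on something with over 40 N, if the wrist force passes 120 N, or if a joint passes its speed limit or range.

## Working session

There is one attempt and no reset: what is moved stays moved. The work goes in short steps, Python scripts to look and compute and a shell command to move; the robot and the scene stay as the last step left them, time stands still between calls to the robot, and variables do not carry over. Pictures are saved under pics/ and viewed, at most 10 in all, crops included, and the job is handed in when it is done.

```bash
mkdir -p pics
cat > h.py <<'E'
import numpy as np, cv2
from rig import ctrl
def cap(n,f=None):
    c=ctrl.capture(n)
    c={k:(np.array(v) if k in('pixels','R','t') else v) for k,v in c.items()}
    if f: cv2.imwrite('pics/'+f,c['pixels'])
    return c
def ray(c,u,v):
    d=c['R'].T@np.array([(u-c['cx'])/c['fx'],(v-c['cy'])/c['fy'],1.]); o=-c['R'].T@c['t']; return o,d
def onz(c,u,v,z):
    o,d=ray(c,u,v); return o+d*(z-o[2])/d[2]
def proj(c,X):
    p=c['R']@np.array(X,float)+c['t']; return p[0]/p[2]*c['fx']+c['cx'],p[1]/p[2]*c['fy']+c['cy']
E
python3 - <<'E'
from h import *
a=cap('top','top.png');b=cap('scene','scene.png')
for c in(a,b): print(c['fx'],c['cx'],c['cy'],c['R'].round(3).tolist(),(-c['R'].T@c['t']).round())
cv2.imwrite('pics/both.png',cv2.resize(np.vstack([a['pixels'],b['pixels']]),(480,600)))
print(ctrl.sense())
E
```

```text
509.4830224618383 325.6770735350258 195.1502165274364 [[-0.004, -0.999, -0.033], [-0.986, 0.009, -0.169], [0.169, 0.032, -0.985]] [ 406.  -38. 1206.]
505.64078475768287 317.6758660926675 201.91812350982468 [[0.015, 1.0, 0.007], [0.744, -0.007, -0.668], [-0.668, 0.015, -0.744]] [1341.  -17.  936.]
{'time_s': 0.1, 'joints': array([-1.49737682e+00,  3.13387950e-01,  1.49833710e+00,  5.88452926e-06,
        1.33101785e+00, -2.23434328e-01]), 'dq': array([-0.00064278, -0.00157099, -0.00250226,  0.0001891 ,  0.00230916,
        0.00147815]), 'tau': array([ 3.15260797e-03, -4.12898827e+01, -2.60143089e+01, -2.21617233e-04,
        2.97292398e-03,  1.20682952e-06]), 'eef_pos': array([ 153.52635214, -501.83503796,  247.80445569]), 'ee_rot': array([-5.73292940e-04,  9.89004873e-01,  1.47881814e-01,  4.59477872e-05]), 'force': array([-0.83965601, -0.385411  , -0.24228006]), 'wrist_torque': array([ 0.05504593,  0.02522568, -0.01685383]), 'grip_force': 0.0, 'grip_width': 0.9992857127575167}
```

View pics/top.png

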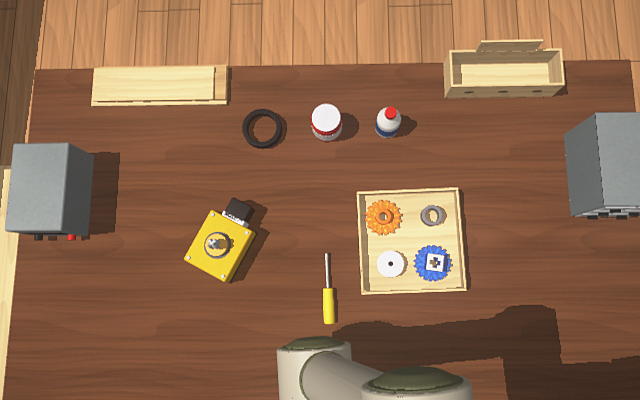

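View pics/scene.png

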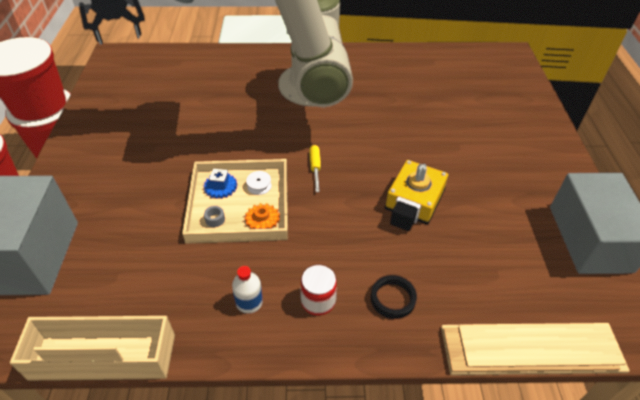

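The top view shows the blue gear at about (435,262), with its boss turned slightly. The drive's spindle is near (217,243), its housing rotated and the motor towards (238,210). The scene view agrees, with the gear at (219,178) and the spindle top at (422,168).

Run:
```python
from h import *
a=cap('top');b=cap('scene')
p=a['pixels'];hsv=cv2.cvtColor(p,cv2.COLOR_BGR2HSV)
bl=cv2.inRange(hsv,(100,120,60),(130,255,255)); bl[:, :405]=0; bl[:240]=0; bl[290:]=0; bl[:,470:]=0
c,_=cv2.findContours(bl,0,2);c=max(c,key=cv2.contourArea);m=np.zeros_like(bl);cv2.drawContours(m,[cv2.convexHull(c)],-1,255,-1)
w=cv2.inRange(hsv,(0,0,150),(179,70,255))&m
w=cv2.morphologyEx(w,cv2.MORPH_CLOSE,np.ones((9,9)))
c,_=cv2.findContours(w,0,2);c=max(c,key=cv2.contourArea);r=cv2.minAreaRect(c)
bx=cv2.boxPoints(r);W=np.array([onz(a,*q,50) for q in bx]);print('boss',r,W.round(1).tolist(),W.mean(0))
e=W[1]-W[0];print('angle',np.degrees(np.arctan2(e[1],e[0]))%90)
y=cv2.inRange(hsv,(20,120,100),(35,255,255));y[:,280:]=0;y[:180]=0;y[300:]=0
c,_=cv2.findContours(y,0,2);c=max(c,key=cv2.contourArea);r=cv2.minAreaRect(c)
W=np.array([onz(a,*q,60) for q in cv2.boxPoints(r)]);print('house',W.round(1).tolist(),W.mean(0))
# spindle rough by triangulation
o1,d1=ray(a,213.5,241);o2,d2=ray(b,422,168)
print('sp',onz(a,213.5,241,116),onz(b,422,168,116))
k=cap('wrist','w0.png');T=ctrl.sense()
print('wristcam',k['fx'],k['cx'],k['cy'],(-k['R'].T@k['t']).round(1),k['R'].round(3).tolist())
cr=np.hstack([cv2.resize(q,(390,390),interpolation=2) for q in (p[210:275,182:247],b['pixels'][145:210,390:455])]);cv2.imwrite('pics/sp.png',cr)
```

```text
boss ((431.0, 262.5), (35.0, 28.0), 90.0) [[489.0, -205.1, 50.0], [488.6, -267.7, 50.0], [411.0, -264.4, 50.0], [411.3, -202.5, 50.0]] [ 449.9865601  -234.93387528   50.        ]
angle 89.6426381427094
house [[459.8, 323.2, 60.0], [575.9, 263.8, 60.0], [518.7, 158.8, 60.0], [404.8, 219.1, 60.0]] [489.79325792 241.19587162  60.        ]
sp [495.5898255  240.17934752 116.        ] [501.48571973 244.45042685 116.        ]
wristcam 314.1319840363221 318.3340820290488 203.2954575464186 [ 234.1 -476.3  374.5] [[0.292, -0.957, -0.001], [-0.904, -0.276, 0.327], [-0.313, -0.094, -0.945]]
```

View pics/sp.png

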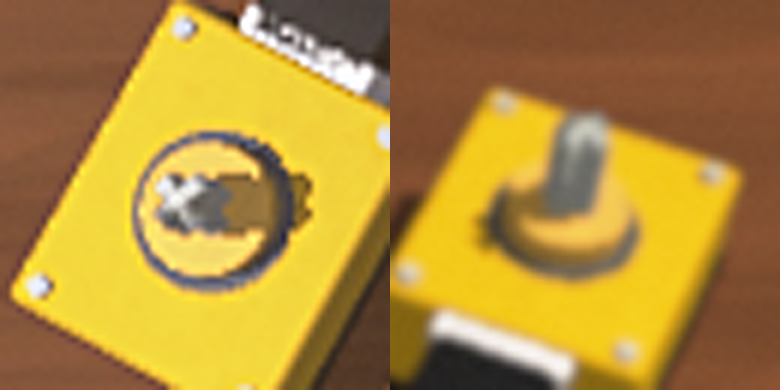

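The left crop shows the spindle tip at about crop (180,198), i.e. pixel (212,243), with the keys lying diagonally in the image. The right crop shows its side only. Next I move over the gear to look from near.

```bash
python3 -m jog '[{"delta_pos":[50,45,0],"angular":[0,0,0],"fingers":1},{"delta_pos":[100,90,0],"angular":[0,0,0],"fingers":1},{"delta_pos":[150,134,0],"angular":[0,0,0],"fingers":1},{"delta_pos":[200,179,0],"angular":[0,0,0],"fingers":1},{"delta_pos":[250,224,0],"angular":[0,0,0],"fingers":1},{"delta_pos":[293,262,0],"angular":[0,0,0],"fingers":1},{"delta_pos":[293,262,0],"angular":[0,0,0],"fingers":1},{"delta_pos":[293,262,0],"angular":[0,0,0],"fingers":1},{"delta_pos":[293,262,0],"angular":[0,0,0],"fingers":1}]' 30; python3 -c "
from h import *
cap('wrist','w1.png')"
```

```text
time_s: 1.38
eef_pos: [445.8, -241.0, 248.2]
ee_rot: [0.0, 0.989, 0.147, -0.0]
force: [-0.1, 0.2, -0.4]
grip_width: 1.001
grip_force: 0.0
```

View pics/w1.png

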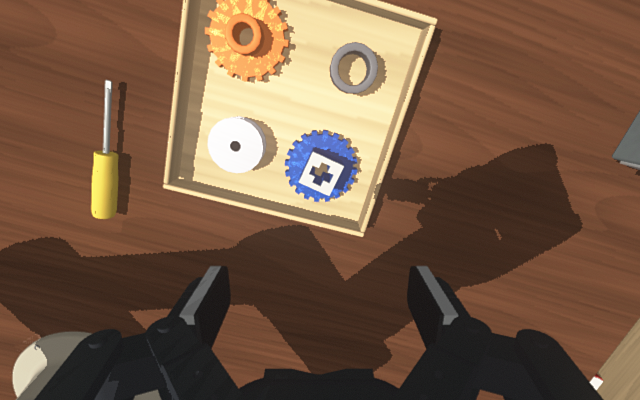

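The gear is at (322,172): a white boss top with a dark cross bore, rotated about 20° in the image. The pulley is to its left at (237,146). Now I measure the boss.

```bash
cat >> h.py <<'E'
def boss(c,x0,y0,x1,y1,z):
    hsv=cv2.cvtColor(c['pixels'],cv2.COLOR_BGR2HSV); m=np.zeros(hsv.shape[:2],np.uint8); m[y0:y1,x0:x1]=255
    w=cv2.inRange(hsv,(0,0,170),(179,60,255))&m
    cs,_=cv2.findContours(w,0,2); q=max(cs,key=cv2.contourArea)
    P=np.array([onz(c,*p[0],z)[:2] for p in cv2.convexHull(q)],np.float32)*1
    r=cv2.minAreaRect(P); return r
E
python3 - <<'E'
from h import *
c=cap('wrist');print(boss(c,285,140,362,205,50))
print(ctrl.sense()['eef_pos'])
cc=[onz(c,*q,50) for q in[(322,172)]];print(cc)
a=cap('top');print(boss(a,415,248,455,278,50))
E
```

```text
((451.1408996582031, -240.60617065429688), (36.746707916259766, 36.59830856323242), 81.88377380371094)
[ 445.74418056 -241.0865177   248.31206034]
[array([ 453.42068249, -241.5786937 ,   50.        ])]
((443.8304138183594, -255.39492797851562), (38.122337341308594, 99.39616394042969), 49.35258483886719)
```

```bash
python3 -m jog '[{"delta_pos":[2,0,-30],"angular":[0,0,-0.15],"fingers":0.6},{"delta_pos":[4,0,-70],"angular":[0,0,-0.3],"fingers":0.6},{"delta_pos":[5,0,-110],"angular":[0,0,-0.436],"fingers":0.6},{"delta_pos":[5,0,-130],"angular":[0,0,-0.436],"fingers":0.6},{"delta_pos":[5,0,-130],"angular":[0,0,-0.436],"fingers":0.6},{"delta_pos":[5,0,-130],"angular":[0,0,-0.436],"fingers":0.6},{"delta_pos":[5,0,-130],"angular":[0,0,-0.436],"fingers":0.6}]' 30
python3 - <<'E'
from h import *
c=cap('wrist','w2.png');u,v=proj(c,(451,-240.6,50));print(u,v);u=int(u);v=int(v)
print(boss(c,u-60,v-60,u+60,v+60,50))
E
```

```text
time_s: 2.4
eef_pos: [451.8, -240.5, 119.4]
ee_rot: [0.001, 0.998, -0.07, 0.001]
force: [0.4, 0.2, -0.4]
grip_width: 0.597
grip_force: 0.0
320.20989233736987 227.41038371265356
((450.7772521972656, -238.1479949951172), (41.26335906982422, 36.1033821105957), 81.95528411865234)
```

View pics/w2.png

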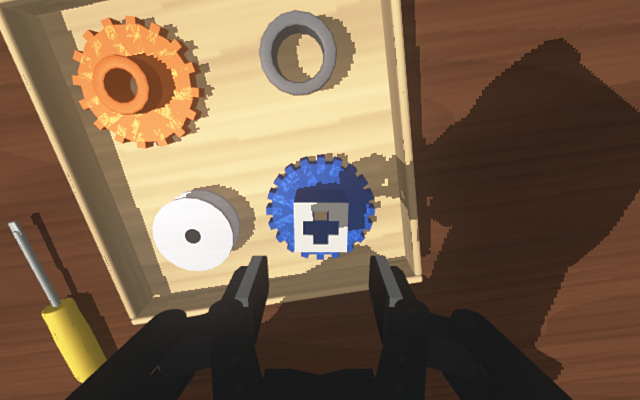

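The boss top spans u 293–349 and v 203–252, so its centre is (321,228), where predicted. It is square with the jaws and centred between them. Descending.

```bash
python3 -m jog '[{"delta_pos":[0,0,-25],"angular":[0,0,0],"fingers":0.6},{"delta_pos":[0,0,-50],"angular":[0,0,0],"fingers":0.6},{"delta_pos":[0,0,-65],"angular":[0,0,0],"fingers":0.6},{"delta_pos":[0,0,-72],"angular":[0,0,0],"fingers":0.6},{"delta_pos":[0,0,-77],"angular":[0,0,0],"fingers":0.6},{"delta_pos":[0,0,-77],"angular":[0,0,0],"fingers":0.6},{"delta_pos":[0,0,-77],"angular":[0,0,0],"fingers":0.6}]' 30
```

```text
time_s: 3.32
eef_pos: [451.8, -240.3, 41.8]
ee_rot: [0.0, 0.998, -0.07, 0.0]
force: [-0.6, 0.2, 0.3]
grip_width: 0.598
grip_force: 0.0
```

```bash
python3 -m jog '[{"delta_pos":[0,0,0],"angular":[0,0,0],"fingers":0.4},{"delta_pos":[0,0,0],"angular":[0,0,0],"fingers":0.3},{"delta_pos":[0,0,0],"angular":[0,0,0],"fingers":0.3},{"delta_pos":[0,0,0],"angular":[0,0,0],"fingers":0.3},{"delta_pos":[0,0,0],"angular":[0,0,0],"fingers":0.3}]' 60
```

```text
time_s: 3.95
eef_pos: [451.8, -240.3, 42.0]
ee_rot: [0.0, 0.998, -0.07, 0.0]
force: [-1.3, 0.2, 5.7]
grip_width: 0.407
grip_force: 60.4
```

```bash
python3 -m jog '[{"delta_pos":[0,0,5],"angular":[0,0,0],"fingers":0.25},{"delta_pos":[0,0,20],"angular":[0,0,0],"fingers":0.25},{"delta_pos":[0,0,50],"angular":[0,0,0],"fingers":0.25},{"delta_pos":[0,0,90],"angular":[0,0,0],"fingers":0.25},{"delta_pos":[-5,20,130],"angular":[0,0,0],"fingers":0.25},{"delta_pos":[-8,60,150],"angular":[0,0,0],"fingers":0.25},{"delta_pos":[-10,110,150],"angular":[0,0,0],"fingers":0.25},{"delta_pos":[-12,160,150],"angular":[0,0,0],"fingers":0.25},{"delta_pos":[-15,210,150],"angular":[0,0,0],"fingers":0.25}]' 80
python3 -m jog '[{"delta_pos":[-3,50,0],"angular":[0,0,0],"fingers":0.25},{"delta_pos":[-6,100,0],"angular":[0,0,0],"fingers":0.25},{"delta_pos":[-9,150,0],"angular":[0,0,0],"fingers":0.25},{"delta_pos":[-12,200,0],"angular":[0,0,0],"fingers":0.25},{"delta_pos":[-15,240,-5],"angular":[0,0,0],"fingers":0.25},{"delta_pos":[-17,265,-15],"angular":[0,0,0],"fingers":0.25},{"delta_pos":[-17,272,-20],"angular":[0,0,0],"fingers":0.25},{"delta_pos":[-17,272,-20],"angular":[0,0,0],"fingers":0.25},{"delta_pos":[-17,272,-20],"angular":[0,0,0],"fingers":0.25}]'
python3 - <<'E'
from h import *
c=cap('wrist','w3.png');u,v=proj(c,(497,242,116));print(u,v)
E
```

```text
time_s: 5.08
eef_pos: [436.2, -28.5, 192.2]
ee_rot: [0.0, 0.998, -0.07, 0.001]
force: [1.4, 0.2, -0.9]
grip_width: 0.407
grip_force: 80.3
time_s: 6.2
eef_pos: [419.9, 241.2, 171.8]
ee_rot: [-0.0, 0.998, -0.07, 0.0]
force: [0.0, -0.3, -1.6]
grip_width: 0.405
grip_force: 80.3
299.43170471438805 109.63113714871746
```

View pics/w3.png

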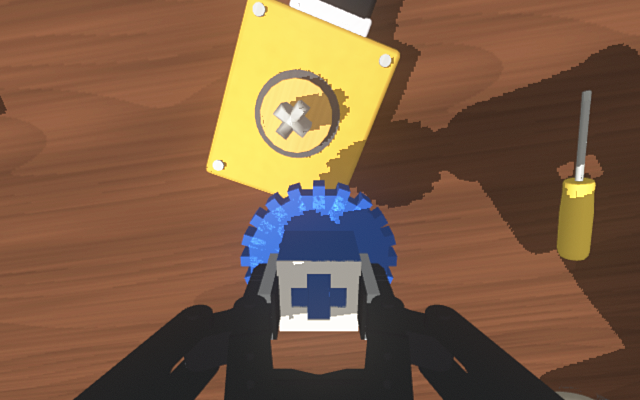

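The drive fills the upper part of the view, with the spindle tip at about (293,118) and its keys diagonal. The held gear's cross bore is at (319,297), square to the jaws. I enlarge the spindle and measure both.

Run:
```python
from h import *
c=cap('wrist');p=c['pixels'];hsv=cv2.cvtColor(p,cv2.COLOR_BGR2HSV)
x0,y0=262,88
cr=p[y0:y0+60,x0:x0+60];cv2.imwrite('pics/sp2.png',cv2.resize(cr,(600,600),interpolation=cv2.INTER_NEAREST))
# bore: blue inside the boss
s=ctrl.sense();z=s['eef_pos'][2];print(s['eef_pos'],z)
m=cv2.inRange(hsv,(100,80,30),(130,255,255));q=np.zeros_like(m);q[268:328,284:354]=255
cs,_=cv2.findContours(m&q,0,2);k=max(cs,key=cv2.contourArea);print(cv2.boundingRect(k))
P=np.array([onz(c,*a[0],z-36+44)[:2] for a in k],np.float32);r=cv2.minAreaRect(P);print('bore',r)
```

```text
[419.84182657 241.27382704 171.70380548] 171.70380547747698
(291, 274, 55, 45)
bore ((419.33599853515625, 242.52711486816406), (22.937089920043945, 23.021848678588867), 36.739784240722656)
```

View pics/sp2.png

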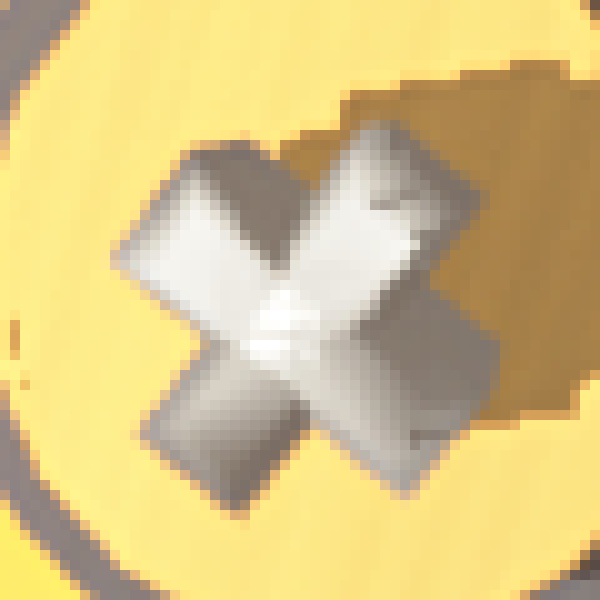

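The crop shows the cross-shaped tip, with arm ends centred at crop (154,203), (430,161), (452,421) and (189,473). The centre is near pixel (292,119).

Run:
```python
from h import *
c=cap('wrist');s=ctrl.sense();E=s['eef_pos']
f=lambda x,y:onz(c,262+x/10-.5,88+y/10-.5,110)[:2]
A=[f(154,203),f(430,161),f(452,421),f(189,473)]
print('sp',np.mean(A,0),np.linalg.norm(A[0]-A[2]),np.linalg.norm(A[1]-A[3]))
for d in(A[2]-A[0],A[3]-A[1]):print('ang',np.degrees(np.arctan2(d[1],d[0]))%90)
for h in(3,8):
  z=E[2]+h;L,R,T,B=[onz(c,*q,z)[:2] for q in((290.5,297),(345.5,297),(318.5,273.5),(318.5,318.5))]
  print(h,'bore',(L+R)/2-E[:2],onz(c,318.5,296,z)[:2]-E[:2],(T+B)/2-E[:2],np.linalg.norm(L-R),np.linalg.norm(T-B))
# top view check of spindle
a=cap('top');hsv=cv2.cvtColor(a['pixels'],cv2.COLOR_BGR2HSV)
q=s['ee_rot'];print('toolx',np.degrees(2*np.arctan2(q[2],q[1])),s['joints'][5],-c['R'].T@c['t'])
print(onz(a,211.5,242.5,116))
```

```text
sp [492.16793359 247.52318564] 20.908495381315493 22.733410145510344
ang 46.08158644935443
ang 42.40716369714829
3 bore [-4.36310741  1.80192341] [-3.85454544  1.49438335] [-4.18971672  1.5419433 ] 25.52292361236849 24.58714582977636
8 bore [-0.812821    1.28725317] [-0.32483207  0.99215414] [-0.64644454  1.03779013] 24.49043540069517 23.592512980754556
toolx -8.03525723317292 1.9903132193104425 [503.20422374 230.43889634 298.23817857]
[492.38958266 244.41155911 116.        ]
```

```bash
python3 -m jog '[{"delta_pos":[3,-10,0],"angular":[0,0,0.15],"fingers":0.25},{"delta_pos":[6,-20,0],"angular":[0,0,0.33],"fingers":0.25},{"delta_pos":[9,-32,0],"angular":[0,0,0.5],"fingers":0.25},{"delta_pos":[12,-42,0],"angular":[0,0,0.68],"fingers":0.25},{"delta_pos":[15,-51,0],"angular":[0,0,0.85],"fingers":0.25},{"delta_pos":[15,-51,0],"angular":[0,0,0.911],"fingers":0.25},{"delta_pos":[15,-51,0],"angular":[0,0,0.911],"fingers":0.25},{"delta_pos":[15,-51,0],"angular":[0,0,0.911],"fingers":0.25},{"delta_pos":[15,-51,0],"angular":[0,0,0.911],"fingers":0.25}]'
python3 - <<'E'
from h import *
c=cap('wrist','w4.png');u,v=proj(c,(492.2,246,110));print(u,v);u=int(u)-30;v=int(v)-30;print(u,v)
p=c['pixels']
big=np.zeros((600,800,3),np.uint8)
big[:400,:400]=cv2.resize(p[v:v+60,u:u+60],(400,400),interpolation=cv2.INTER_NEAREST)
big[:400,400:]=cv2.resize(p[260:340,280:360],(400,400),interpolation=cv2.INTER_NEAREST)
big[400:,:320]=cv2.resize(p,(320,200))
cv2.imwrite('pics/w4b.png',big)
E
```

```text
time_s: 7.52
eef_pos: [434.5, 191.0, 171.3]
ee_rot: [0.0, 0.927, 0.376, 0.0]
force: [0.6, 0.4, -1.4]
grip_width: 0.402
grip_force: 80.4
321.247174442712 104.57909617340039
291 74
```

View pics/w4b.png

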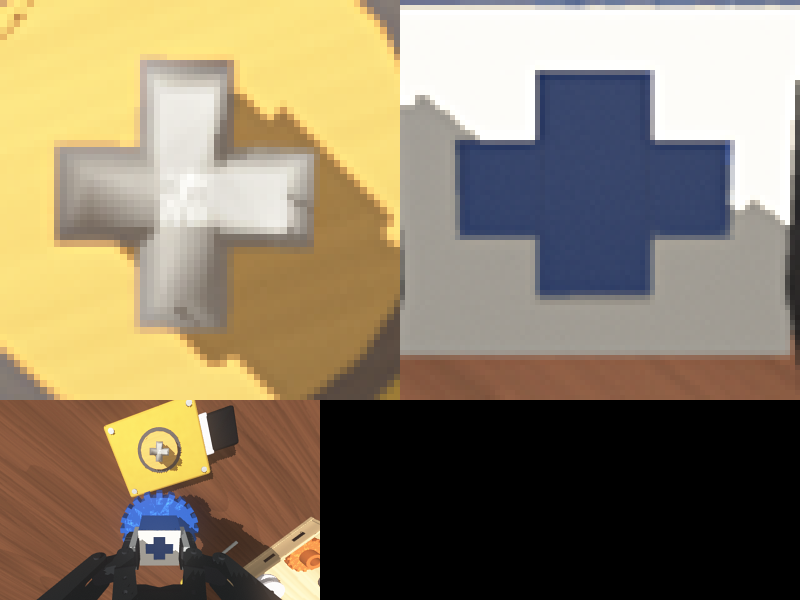

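The cross tip and the bore are now parallel to within about 1°. The spindle centre is at pixel (318.2,102.7) and the bore centre at (318.1,296.9).

Run:
```python
from h import *
c=cap('wrist');E=ctrl.sense()['eef_pos'];print(E)
f=lambda x,y:onz(c,291+x/6.667-.5,74+y/6.667-.5,110)[:2]
L,R,T,B=f(55,196),f(315,194),f(187,60),f(181,328)
S=(L+R+T+B)/4;print('sp',S,(L+R)/2,(T+B)/2,np.linalg.norm(L-R),np.linalg.norm(T-B))
g=lambda x,y:onz(c,280+(x-400)/5-.5,260+y/5-.5,E[2]+8)[:2]
l,r,t,b=g(456,189),g(730,189),g(593,70),g(593,298)
G=(l+r+t+b)/4;print('bore',G-E[:2],(l+r)/2-E[:2],(t+b)/2-E[:2],np.linalg.norm(l-r),np.linalg.norm(t-b))
for n,d in(('spR',R-L),('spT',T-B),('gR',r-l),('gT',t-b)):print(n,np.degrees(np.arctan2(d[1],d[0]))%90)
print('move',S-G)
```

```text
[434.49941545 190.99142748 171.30725079]
sp [491.62900991 247.92544109] [491.70869905 247.94079528] [491.54932076 247.9100869 ] 22.209462031325618 21.81667909522709
bore [-0.80976254  0.71050524] [-0.8780601   0.64413024] [-0.74146498  0.77688024] 24.390998931370945 23.91190263279028
spR 44.571083034809384
spT 42.79091126081095
gR 44.14650001211736
gT 44.13742897812369
move [57.939357   56.22350837]
```

```bash
python3 -m jog '[{"delta_pos":[20,19,0],"angular":[0,0,0],"fingers":0.25},{"delta_pos":[40,38,0],"angular":[0,0,0],"fingers":0.25},{"delta_pos":[58,56,0],"angular":[0,0,0],"fingers":0.25},{"delta_pos":[58,56,-5],"angular":[0,0,0],"fingers":0.25},{"delta_pos":[58,56,-12],"angular":[0,0,0],"fingers":0.25},{"delta_pos":[58,56,-18],"angular":[0,0,0],"fingers":0.25},{"delta_pos":[58,56,-21],"angular":[0,0,0],"fingers":0.25},{"delta_pos":[58,56,-24],"angular":[0,0,0],"fingers":0.25},{"delta_pos":[58,56,-24],"angular":[0,0,0],"fingers":0.25},{"delta_pos":[58,56,-24],"angular":[0,0,0],"fingers":0.25}]'; python3 -c "
from rig import ctrl;s=ctrl.sense();print(s['eef_pos'],s['force'],s['wrist_torque'])"
```

```text
time_s: 8.88
eef_pos: [492.6, 247.0, 147.5]
ee_rot: [0.0, 0.926, 0.376, 0.0]
force: [0.3, 0.2, -0.4]
grip_width: 0.405
grip_force: 80.4
[492.58547877 246.98626495 147.47527493] [ 0.33173532  0.17647431 -0.39413132] [ 0.0006219  -0.02102776  0.03178456]
```

```bash
python3 -m jog '[{"delta_pos":[0,0,-3],"angular":[0,0,0],"fingers":0.25},{"delta_pos":[0,0,-6],"angular":[0,0,0],"fingers":0.25},{"delta_pos":[0,0,-9],"angular":[0,0,0],"fingers":0.25},{"delta_pos":[0,0,-12],"angular":[0,0,0],"fingers":0.25},{"delta_pos":[0,0,-12],"angular":[0,0,0],"fingers":0.25}]'; python3 -c "
from rig import ctrl;s=ctrl.sense();print(s['eef_pos'],s['force'],s['wrist_torque'])"
```

```text
time_s: 9.5
eef_pos: [492.4, 246.9, 135.0]
ee_rot: [-0.0, 0.926, 0.376, -0.0]
force: [-0.4, -0.2, -1.4]
grip_width: 0.408
grip_force: 80.4
[492.41226968 246.89914163 135.00015178] [-0.40435641 -0.20272351 -1.38105287] [ 0.02736411  0.04396972 -0.01079187]
```

Meshed without contact. Continuing down to just above the collar.

```bash
python3 -m jog '[{"delta_pos":[0,0,-4],"angular":[0,0,0],"fingers":0.25},{"delta_pos":[0,0,-8],"angular":[0,0,0],"fingers":0.25},{"delta_pos":[0,0,-12],"angular":[0,0,0],"fingers":0.25},{"delta_pos":[0,0,-16],"angular":[0,0,0],"fingers":0.25},{"delta_pos":[0,0,-20],"angular":[0,0,0],"fingers":0.25},{"delta_pos":[0,0,-23],"angular":[0,0,0],"fingers":0.25},{"delta_pos":[0,0,-23],"angular":[0,0,0],"fingers":0.25}]'; python3 -c "
from rig import ctrl;s=ctrl.sense();print(s['eef_pos'],s['force'],s['wrist_torque'])"
python3 -m jog '[{"delta_pos":[0,0,-2],"angular":[0,0,0],"fingers":0.25},{"delta_pos":[0,0,-4],"angular":[0,0,0],"fingers":0.25},{"delta_pos":[0,0,-6],"angular":[0,0,0],"fingers":0.25},{"delta_pos":[0,0,-6],"angular":[0,0,0],"fingers":0.25}]'
```

```text
time_s: 10.38
eef_pos: [492.5, 246.9, 112.1]
ee_rot: [-0.0, 0.926, 0.376, -0.0]
force: [-0.0, 0.0, -1.0]
grip_width: 0.409
grip_force: 80.4
[492.45969469 246.90552685 112.07690212] [-0.0364053   0.01203486 -1.0034734 ] [ 0.03881988 -0.03001803 -0.02334925]
time_s: 10.88
eef_pos: [492.7, 247.0, 106.6]
ee_rot: [0.0, 0.926, 0.376, 0.0]
force: [-1.3, -0.5, 5.1]
grip_width: 0.404
grip_force: 81.0
```

```bash
python3 -m jog '[{"delta_pos":[0,0,-1],"angular":[0,0,0],"fingers":0.25},{"delta_pos":[0,0,-2],"angular":[0,0,0],"fingers":0.25},{"delta_pos":[0,0,-3],"angular":[0,0,0],"fingers":0.25},{"delta_pos":[0,0,-4],"angular":[0,0,0],"fingers":0.25},{"delta_pos":[0,0,-4],"angular":[0,0,0],"fingers":0.25}]'
python3 -m jog '[{"delta_pos":[0,0,-0.5],"angular":[0,0,0],"fingers":0.25},{"delta_pos":[0,0,-1],"angular":[0,0,0],"fingers":0.25},{"delta_pos":[0,0,-1],"angular":[0,0,0],"fingers":0.25}]'
```

```text
time_s: 11.5
eef_pos: [492.8, 247.0, 103.0]
ee_rot: [0.0, 0.926, 0.376, 0.0]
force: [-2.0, -0.8, 8.8]
grip_width: 0.403
grip_force: 81.4
time_s: 11.88
eef_pos: [492.8, 247.0, 102.1]
ee_rot: [0.0, 0.926, 0.376, 0.0]
force: [-3.4, -0.5, 8.6]
grip_width: 0.407
grip_force: 81.8
```

```bash
python3 -m jog '[{"delta_pos":[0,0,-0.5],"angular":[0,0,0],"fingers":0.25},{"delta_pos":[0,0,-1],"angular":[0,0,0],"fingers":0.25},{"delta_pos":[0,0,-1],"angular":[0,0,0],"fingers":0.25}]'
python3 -m jog '[{"delta_pos":[0,0,-0.5],"angular":[0,0,0],"fingers":0.25},{"delta_pos":[0,0,-1],"angular":[0,0,0],"fingers":0.25},{"delta_pos":[0,0,-1],"angular":[0,0,0],"fingers":0.25}]'
```

```text
time_s: 12.25
eef_pos: [492.8, 247.1, 102.0]
ee_rot: [0.0, 0.926, 0.376, 0.001]
force: [-5.4, -3.4, 16.4]
grip_width: 0.408
grip_force: 82.8
time_s: 12.62
eef_pos: [492.9, 247.2, 101.9]
ee_rot: [0.0, 0.926, 0.376, 0.001]
force: [-8.3, -4.1, 25.3]
grip_width: 0.41
grip_force: 83.8
```

The force climbs steeply at TCP z 102.0, exactly the expected stop height (66 + 36). I hold and check.

```bash
python3 -m jog '[{"delta_pos":[0,0,0],"angular":[0,0,0],"fingers":0.25},{"delta_pos":[0,0,0],"angular":[0,0,0],"fingers":0.25},{"delta_pos":[0,0,0],"angular":[0,0,0],"fingers":0.25},{"delta_pos":[0,0,0],"angular":[0,0,0],"fingers":0.25}]'
python3 -c "
from h import *
c=cap('wrist');cv2.imwrite('pics/w5.png',c['pixels'])"
```

```text
time_s: 13.12
eef_pos: [492.9, 247.2, 101.9]
ee_rot: [0.0, 0.926, 0.376, 0.001]
force: [-8.2, -2.9, 25.4]
grip_width: 0.403
grip_force: 83.8
```

View pics/w5.png

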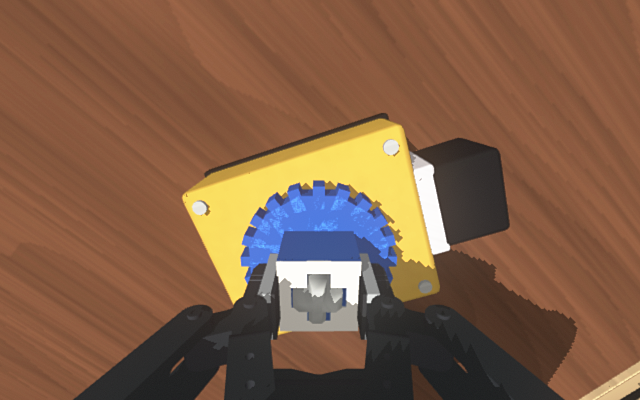

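The spindle tip stands out of the boss at (318,290), the gear sits level in the jaws, and the press holds steady at 25 N. Handing in.

```bash
python3 -c "
from rig import ctrl;print(ctrl.finish_job())"
```

```text
the job is handed in; nothing more can be done
None
```

The blue gear is meshed on the spindle and pressed home to the collar's stop, with the gripper still holding it down at about 25 N; the job was handed in at about 13 s, and no verdict came back.

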